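# Nest the matching stacking pot

## Robot

A 7-joint arm with a two-finger parallel gripper is mounted at the origin on a cart in front of the work surface, level with it; the furniture and walls round the work are solid. World frame = base frame: x ahead of the robot, y to its left, z up, the work surface at z = 0. Lengths are in m, angles in degrees, forces in N, time in s.
With the tool pointing down it reaches from about 0.425 to 0.875 m from the base axis. Payload 4.7 kg.
Tool frame: the origin (TCP) lies at the very end of the fingers, on their centre line; the grasp point (between the pads) lies 19 mm behind it (env.grasp_offset is the distance from the TCP to the grasp point, in m); z points along the fingers, y is the line along which they close (so a half turn about z gives the same grasp; the last joint's range is limited). The gripper opens to 87 mm and grips with 3 to 60 N. Pads are 19 mm wide; open, the fingers measure 117 mm over their backs; the gripper's body (75 mm by 190 mm) begins 51 mm behind the grasp point.
Start: joints at [68.703, 18.392, -4.016, 83.108, 1.295, 78.541, -3.26], TCP at [0.245, -0.602, 0.223] pointing down, gripper open.
Joint ranges: [-163.93, 163.93], [-17.29, 119.83], [-79.2, 71.16], [3.27, 140.29], [-89.18, 269.18], [5.43, 117.66], [-154.24, 154.24]. Speed limits (degrees/s): [147.25, 147.25, 180, 180, 180, 180, 180].

## Interface

Orientations are given as [roll, pitch, yaw] about the fixed x, y, z axes, in that order (R = Rz(yaw) Ry(pitch) Rx(roll)).
In Python, from cell import env gives the robot as it stands. The module is installed in compiled form; this text tells all that it offers.
- The arm moves only by the tool drive_tool, never from a script. Its argument "moves" is one flat list of numbers, 5 for each row, row after row: the shift along the tool's x, y, z in units of 40 mm (1.0 is 40 mm), then the turn about the tool's z in units of 10 degrees (1.0 is 10 degrees), then the finger opening in mm, from 0 to 87. A call has 1 to 5 rows; each row is the pose to reach, as a shift and turn from the pose commanded when the call began, along the tool's axes at that moment; what a row does not reach only later rows make up. A row lasts 1/8 s, in which the tool goes at most 62.5 mm and 10.7 degrees, less where a joint would pass 70% of its speed; a pose out of reach is approached as far as the arm can. A call with a gripper value outside its range is refused whole. The fingers move at their own pace and stop on an object; "squeeze" is the grip in N (left out, the last holds). Time passes only in rows, so rows that repeat a pose let the fingers close. It gives the time, the measured TCP pose, the force, the opening and the grip force at its end, in the units of the state.
- env.get_obs(): the state, without advancing time (a new reading comes with each control period).
- env.read_camera(name): name is "scene" or "top"; returns (picture, depth): 384x512x3 uint8, red, green, blue; 384x512 float32, m along the optical axis (not along the pixel's ray), 0 where there is no reading.
- env.camera_model(name): a dict with "K" (3x3 intrinsics, pixels), "rvec" (rotation vector, rad) and "tvec" (3), from world to camera coordinates, as OpenCV has them. Camera axes: x right, y down, z forward; pixel columns grow to the right and rows downward; lengths in m; the calibration is good to about 2 mm. A picture is of the moment at which its call begins. camera_model takes no time and is no camera call.
- env.sign_off(): hands the job in; it is judged then, once.
The state is a dict: "time_s": time; "qpos": joint angles; "joint_velocities": joint speeds; "effort": joint torques, N m; "tool_pos": TCP position; "tool_rot": TCP orientation; "force": force on the tool from outside, world axes, zero at the start; "wrist_torque": the same for the moment, N m; "grip_width": finger opening in m; "grasp_force": force on a finger pad.
Only numpy, scipy, OpenCV 4.12 (cv2) and the standard library are available. Lean on these libraries where they do the work, as an engineer would, in place of code of your own. Each camera call takes 0.05 s, during which the arm holds its last target. There are 200 camera calls.

## Task

Put the empty parts pots away: of the three loose blue pots, pick the one of the same kind as the pot standing on the cork mat and nest it upright, fully down, inside that pot, which stays upright on its mat. The square pot and the low wide pot will not nest: leave them where they stand.

Things in the scene. Friction and masses are not known exactly. Their poses are not given: they have to be found in the camera images.
- round_pot_center (a point): the pot to move: empty round open blue plastic pot standing on the bench, 85 mm high, 70 g. Upper part (44 mm to 85 mm above its underside) is a band 58 to 59 mm in outer diameter, mouth 54 mm inside, wall 2.5 mm; below it (under a flat step 40 mm above the underside) a tapered foot 48 mm wide at the step, 36 mm at the underside. Point: centre of the pot, 42.5 mm above its underside; z is the pot's axis, up
- mat_pot_center (a point): the receiving pot: identical to the round pot, loose, standing upright and empty on a fixed round cork mat (110 mm wide, 5 mm thick). The foot of a second pot goes down into its mouth until that pot's step rests on this pot's rim; the second pot's centre is then 45 mm above this one's and its upper 45 mm shows above the rim. Point: centre of the pot, 42.5 mm above its underside; z is its axis, up
- square_pot_center (a point): reject: square open blue plastic pot with straight walls, 56 x 56 x 85 mm; too wide for the round mouth. Point: its centre, 42.5 mm above its underside; x and y are across its flat sides, z up
- low_pot_center (a point): reject: low wide round open blue plastic pot with straight walls, 66 mm in diameter, 45 mm high; too wide to go in. Point: its centre, 22.5 mm above its underside; z up

How it is judged:
By the outcome, as a careful person would: the job done as asked, in the order asked, and still so for the second after the job is handed in, with the robot touching nothing.
It also fails if it takes over 38 s, if anything falls off the work surface, if the arm or the gripper's body presses on something with over 40 N, if the wrist force passes 120 N, or if a joint passes its speed limit or range.

## Working session

There is one attempt and no reset: what is moved stays moved. The work goes in short steps, Python scripts to look and compute and a tool call to move; the robot and the scene stay as the last step left them, time stands still between calls to the robot, and variables do not carry over. Pictures are saved under pics/ and viewed, at most 10 in all, crops included, and the job is handed in when it is done.

Besides the shell and the picture viewer there is one more tool, called by a JSON object that holds its "name" and its "arguments", one argument or row to a line. drive_tool: Moves the arm, as the interface text tells. Its arguments: {"type":"object","properties":{"moves":{"type":"array","items":{"type":"number"}},"squeeze":{"type":"number"}},"required":["moves"]}

```bash
mkdir -p pics
python3 - <<'E'
from cell import env
import cv2,numpy as np
o=env.get_obs();print(o)
for n in("scene","top"):
    p,d=env.read_camera(n);cv2.imwrite(f"pics/{n}0.png",p[:,:,::-1]);np.savez(f"{n}0.npz",p=p,d=d)
    print(n,env.camera_model(n))
E
```

```text
{'time_s': 0.0, 'qpos': array([68.70314624, 18.43848772, -4.01791457, 83.17465966,  1.29644832,
       78.54273937, -3.25866995]), 'joint_velocities': array([ 0.18562276, -0.04906991, -0.06819864,  0.02198676, -0.06564343,
        0.00660739, -0.08598126]), 'effort': array([ 3.70140642e-04, -4.91284025e+01, -4.04076716e-01, -3.12526488e+01,
       -6.39911927e-02,  4.35965171e-02,  1.68298247e-04]), 'tool_pos': array([ 0.24435047, -0.60171316,  0.22147048]), 'tool_rot': array([-1.79889451e+02,  6.53008238e-03,  2.21104849e+01]), 'force': array([ 0.66387596, -0.04075341,  0.68867103]), 'wrist_torque': array([-0.01090836,  0.0082703 , -0.06868466]), 'grasp_force': 0.0, 'grip_width': 0.08716439565965321}
scene {'K': array([[489.6271218 ,   0.        , 251.38882133],
       [  0.        , 489.6271218 , 190.34807764],
       [  0.        ,   0.        ,   1.        ]]), 'rvec': array([ 1.09300376, -2.28959693,  1.07240005]), 'tvec': array([0.40668977, 0.23048631, 0.76712075])}
top {'K': array([[373.82507425,   0.        , 245.76607023],
       [  0.        , 373.82507425, 189.71057351],
       [  0.        ,   0.        ,   1.        ]]), 'rvec': array([ 2.15211592, -2.12545603,  0.1515468 ]), 'tvec': array([0.14633572, 0.47482956, 0.83730371])}
```

View pics/top0.png

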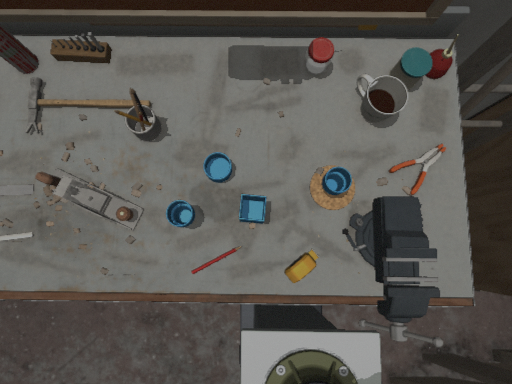

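View pics/scene0.png

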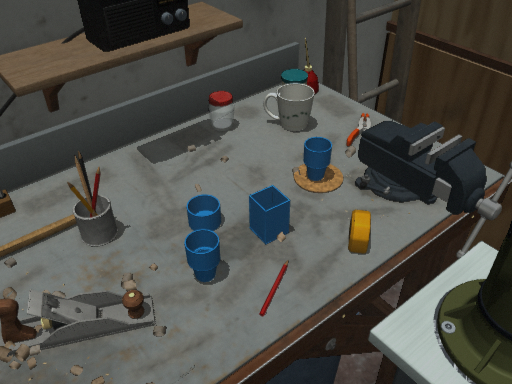

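The top view shows the round pot at about (181,213), the low pot at (218,167), the square pot at (253,208) and the mat pot at (336,180). The scene view confirms it: the stepped pot at (203,255) is the round one.

```bash
cat > h.py <<'E'
import cv2,numpy as np
from cell import env
def cam(n):
    m=env.camera_model(n);R=cv2.Rodrigues(m["rvec"])[0];return m["K"],R,m["tvec"]
def world(n,d):
    K,R,t=cam(n);v,u=np.indices(d.shape)
    c=np.stack([(u-K[0,2])/K[0,0]*d,(v-K[1,2])/K[1,1]*d,d],-1)
    return (c-t)@R
def plane(n,uv,z):
    K,R,t=cam(n);r=np.c_[np.atleast_2d(uv),np.ones(len(np.atleast_2d(uv)))]@np.linalg.inv(K).T@R
    o=-R.T@t;return o+r*((z-o[2])/r[:,2])[:,None]
def blue(p):
    h=cv2.cvtColor(p,cv2.COLOR_RGB2HSV);return ((h[...,0]>95)&(h[...,0]<112)&(h[...,1]>140)&(h[...,2]>50)).astype(np.uint8)
def rims(n,p,d,zs=None):
    W=world(n,d);k,l,s,c=cv2.connectedComponentsWithStats(blue(p))
    for i in range(1,k):
        if s[i,4]<80: continue
        m=(l==i)&(d>0);z=W[...,2][m];zt=np.percentile(z,97)
        P=W[m][z>zt-.006]
        (cx,cy),r=cv2.minEnclosingCircle(P[:,:2].astype(np.float32))
        print(n,c[i].round(),"ztop %.3f"%zt,"depth circ",np.round([cx,cy,r],4))
        ct=max(cv2.findContours((l==i).astype(np.uint8),0,1)[0],key=len)[:,0].astype(float)
        if n=="top":
            X=plane(n,ct,zt)[:,:2].astype(np.float32);(a,b),r=cv2.minEnclosingCircle(X);print("   ray circ",np.round([a,b,r],4))
            print("   rect",cv2.minAreaRect(X))
E
python3 - <<'E'
from h import *
for n in("top","scene"):
    f=np.load(n+"0.npz");rims(n,f["p"],f["d"])
f=np.load("top0.npz");W=world("top",f["d"])
print((W[30:310:14,::24,2]*1000).astype(int))
print(W[30,250],W[290,250],W[200,20],W[200,450])
E
```

```text
top [218. 167.] ztop 0.045 depth circ [0.5275 0.2202 0.0321]
   ray circ [0.5242 0.2179 0.0344]
   rect ((0.5238531231880188, 0.21794627606868744), (0.06666703522205353, 0.05969476327300072), 32.478031158447266)
top [336. 181.] ztop 0.091 depth circ [ 0.4898 -0.0498  0.0286]
   ray circ [ 0.4874 -0.0461  0.0315]
   rect ((0.4865489602088928, -0.04708971828222275), (0.053715333342552185, 0.0619848296046257), 44.392818450927734)
top [249. 206.] ztop 0.087 depth circ [0.4256 0.1325 0.0332]
   ray circ [0.4243 0.1354 0.0365]
   rect ((0.4239465594291687, 0.1367817372083664), (0.05305273458361626, 0.05784543231129646), 84.92121124267578)
top [179. 213.] ztop 0.085 depth circ [0.4129 0.2971 0.0284]
   ray circ [0.4099 0.2946 0.0305]
   rect ((0.4102601110935211, 0.29375287890434265), (0.05809773877263069, 0.053453270345926285), 46.70346450805664)
scene [317. 156.] ztop 0.090 depth circ [ 0.4897 -0.0489  0.0317]
scene [269. 213.] ztop 0.084 depth circ [0.4247 0.1392 0.0393]
scene [203. 236.] ztop 0.085 depth circ [0.4111 0.2985 0.031 ]
[[ 150   17   19   21   21   24   23   27   27   25   2
[... 1691 characters left out ...]
    0   -2    0    0    2    0    0    0    2    0
     3   17  106  134    0    1 -617 -476]
 [  -2    4  900   -2    0    0    1    0    0   -1    0    0    0    5
     1    0  133  145  143    0 -624 -479]
 [  -2   -2    1   -1    3    0    2   -1    3    0    1    2   47   61
     0   -1   86   87    0    2 -635 -489]
 [   1    0    0    1    0    0    1   -2   -1   -1    0    0    1    0
     2   -1   84   86    0    1 -640 -500]
 [   0   -3   -3   -1   -3   -2   -3   -3   -1   -4   -1   -1   -4   -2
    -1   -1   46  142  142    0 -897 -896]]
[0.88186975 0.14697973 0.0282898 ] [0.24132436 0.1396042  0.00087337] [ 0.44679479  0.70367188 -0.00152992] [ 0.4589135  -0.33968208  0.00226363]
```

```bash
cat > go.py <<'E'
import sys,numpy as np
from scipy.spatial.transform import Rotation as Ro
def units(p,rpy,tgt,yaw):
    R=Ro.from_euler("xyz",rpy,degrees=True);s=R.inv().apply(np.array(tgt)-p)/.04
    return np.r_[s,-((yaw-rpy[2]+180)%360-180)/10].round(2)
E
python3 - <<'E'
from go import *
A=[-67.85,-42,-16,10,35.75];Rr=[.65,.6,.56,.53,.505]
P=[np.r_[r*np.cos(np.radians(a)),r*np.sin(np.radians(a)),.22] for a,r in zip(A,Rr)]
for i in range(4):
    print(P[i+1].round(3),units(P[i],[180,0,90+A[i]],P[i+1],90+A[i+1]))
E
```

```text
[ 0.446 -0.401  0.22 ] [ 6.54 -2.75 -0.   -2.58]
[ 0.538 -0.154  0.22 ] [ 6.14 -2.42 -0.   -2.6 ]
[0.522 0.092 0.22 ] [ 5.81 -2.09 -0.   -2.6 ]
[0.41  0.295 0.22 ] [ 5.48 -1.88 -0.   -2.58]
```

{"name": "drive_tool", "arguments": {
  "moves": [1.3,-0.55,0,-0.5,87,2.6,-1.1,0,-1.0,87,3.9,-1.65,0,-1.5,87,5.2,-2.2,0,-2.0,87,6.5,-2.75,0,-2.6,87]
}}

```text
time_s: 0.72
tool_pos: [0.445, -0.4009, 0.2222]
tool_rot: [-180.0, 0.0, 48.3]
force: [0.2, 0.0, -0.1]
grip_width: 0.0873
grasp_force: 0.0
```

{"name": "drive_tool", "arguments": {
  "moves": [1.2,-0.5,0,-0.5,87,2.4,-1.0,0,-1.0,87,3.6,-1.5,0,-1.5,87,4.9,-2.0,0,-2.0,87,6.1,-2.4,0,-2.6,87]
}}

```text
time_s: 1.35
tool_pos: [0.5357, -0.1547, 0.2223]
tool_rot: [-180.0, 0.0, 74.3]
force: [1.0, -0.5, -0.5]
grip_width: 0.0871
grasp_force: 0.0
```

{"name": "drive_tool", "arguments": {
  "moves": [1.2,-0.4,0,-0.5,87,2.4,-0.8,0,-1.0,87,3.5,-1.2,0,-1.5,87,4.7,-1.6,0,-2.0,87,5.8,-2.1,0,-2.6,87]
}}

```text
time_s: 1.98
tool_pos: [0.5178, 0.091, 0.2222]
tool_rot: [-180.0, -0.0, 100.3]
force: [0.4, 0.0, -0.2]
grip_width: 0.0873
grasp_force: 0.0
```

```bash
python3 -c "
from go import *
print(units([.5178,.091,.2222],[180,0,100.3],[.4115,.2965,.16],125.8))"
```

```text
[ 5.53 -1.7   1.56 -2.55]
```

{"name": "drive_tool", "arguments": {
  "moves": [1.1,-0.3,0.1,-0.5,87,2.2,-0.7,0.4,-1.0,87,3.3,-1.0,0.8,-1.5,87,4.4,-1.35,1.2,-2.0,87,5.53,-1.7,1.56,-2.55,87]
}}

```text
time_s: 2.6
tool_pos: [0.4116, 0.2959, 0.1594]
tool_rot: [-180.0, 0.0, 125.8]
force: [0.9, 0.6, -0.3]
grip_width: 0.0869
grasp_force: 0.0
```

```bash
python3 - <<'E'
from h import *
from go import units
o=env.get_obs();print(o["tool_pos"],o["tool_rot"],o["qpos"])
for n in("top","scene"):
    p,d=env.read_camera(n);cv2.imwrite(f"pics/{n}1.png",p[:,:,::-1]);rims(n,p,d)
o=env.get_obs()
print(units(o["tool_pos"],o["tool_rot"],[.4115,.2965,.05],125.8))
E
python3 -c "
import cv2
cv2.imwrite('pics/s1.png',cv2.resize(cv2.imread('pics/scene1.png')[120:330,90:370],None,fx=2.5,fy=2.5))"
```

```text
[0.41158954 0.29593909 0.15939204] [-1.79980155e+02  4.06235316e-02  1.25751967e+02] [ 11.91641492   7.9060127  -53.74021535 106.40736091   6.86142362
  69.05912409  -8.27575083]
top [217. 167.] ztop 0.046 depth circ [0.5271 0.2203 0.0317]
   ray circ [0.5241 0.2179 0.0344]
   rect ((0.5235702991485596, 0.2180095613002777), (0.06715841591358185, 0.059271201491355896), 31.40369415283203)
top [337. 181.] ztop 0.091 depth circ [ 0.4901 -0.0502  0.0289]
   ray circ [ 0.4864 -0.048   0.0321]
   rect ((0.4865378141403198, -0.04705917835235596), (0.053711727261543274, 0.06197461858391762), 44.96683120727539)
top [250. 208.] ztop 0.086 depth circ [0.4264 0.1363 0.036 ]
   ray circ [0.4252 0.1364 0.0366]
   rect ((0.42403697967529297, 0.13707834482192993), (0.05383975803852081, 0.05786726623773575), 85.01555633544922)
scene [317. 156.] ztop 0.089 depth circ [ 0.4884 -0.0501  0.032 ]
scene [269. 213.] ztop 0.085 depth circ [0.4247 0.1391 0.0385]
scene [203. 236.] ztop 0.084 depth circ [0.4117 0.2988 0.0313]
[-0.13  0.03  2.72  0.04]
```

View pics/s1.png

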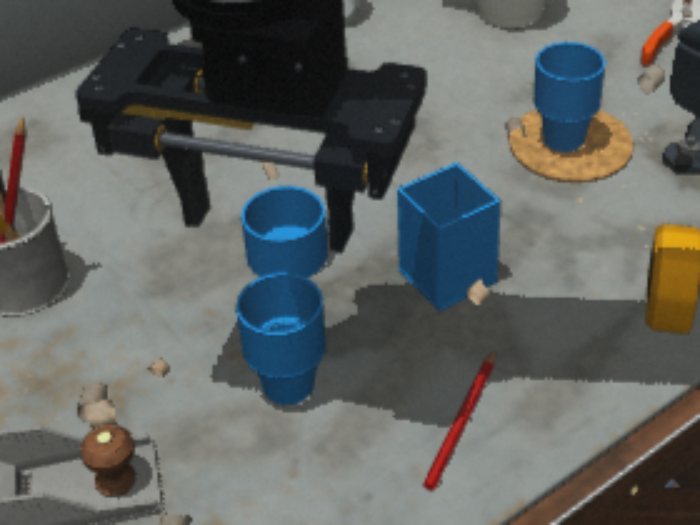

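The fingers hover above the round pot. Their tips are near crop (195,225) and (342,250), which puts the midpoint at image (197,214). I'll check that against the projected TCP.

Run:
```python
from h import *
m=env.camera_model("scene")
print(cv2.projectPoints(np.array([[.4116,.2959,.159],[.4115,.297,.085],[.489,-.049,.09]]),m["rvec"],m["tvec"],m["K"],None)[0][:,0])
```

```text
[[198.71189498 206.93801509]
 [201.91503541 240.28649082]
 [317.34428415 144.00367925]]
```

Run:
```python
from h import *
p,d=env.read_camera("scene");W=world("scene",d)
m=(W[...,2]>.15)&(W[...,2]<.175)&(p.max(2)<70)&(np.hypot(W[...,0]-.41,W[...,1]-.296)<.09)&(d>0)
k,l,s,c=cv2.connectedComponentsWithStats(m.astype(np.uint8))
for i in range(1,k):
    if s[i,4]>8: P=W[l==i];print(s[i,4],P.min(0).round(4),P.mean(0).round(4),P.max(0).round(4))
```

```text
79 [0.4363 0.318  0.1568] [0.4415 0.3314 0.1667] [0.4494 0.34   0.1748]
73 [0.3583 0.2611 0.1575] [0.3642 0.2754 0.1676] [0.3716 0.2825 0.1743]
```

{"name": "drive_tool", "arguments": {
  "moves": [0,0,0.7,0,87,0,0,1.4,0,87,0,0,2.1,0,87,0,0,2.5,0,87,0,0,2.73,0,87]
}}

```text
time_s: 3.38
tool_pos: [0.4129, 0.2945, 0.0503]
tool_rot: [-180.0, 0.0, 125.5]
force: [-0.1, -0.0, -0.6]
grip_width: 0.0872
grasp_force: 0.0
```

{"name": "drive_tool", "arguments": {
  "moves": [0,0,0,0,75,0,0,0,0,65,0,0,0,0,58,0,0,0,0,52,0,0,0,0,48],
  "squeeze": 10
}}

```text
time_s: 4.0
tool_pos: [0.4129, 0.2955, 0.0514]
tool_rot: [179.9, 0.0, 125.6]
force: [0.2, 0.9, 2.2]
grip_width: 0.0581
grasp_force: 10.0
```

{"name": "drive_tool", "arguments": {
  "moves": [0,0,0,0,48,0,0,0,0,48,0,0,0,0,48]
}}

```text
time_s: 4.38
tool_pos: [0.413, 0.2955, 0.0514]
tool_rot: [179.9, 0.0, 125.6]
force: [0.7, -0.7, 5.8]
grip_width: 0.0581
grasp_force: 10.0
```

{"name": "drive_tool", "arguments": {
  "moves": [0,0,-0.5,0,48,0,0,-1.5,0,48,0,0,-2.6,0,48,0,0,-3.6,0,48,0,0,-4.2,0,48],
  "squeeze": 15
}}

```text
time_s: 5.0
tool_pos: [0.4126, 0.2958, 0.2217]
tool_rot: [179.9, 0.1, 125.6]
force: [0.8, -0.9, -1.0]
grip_width: 0.0578
grasp_force: 15.8
```

Run:
```python
from h import *
o=env.get_obs();print(o["tool_pos"],o["tool_rot"],o["grip_width"],o["qpos"].round(0))
from go import units
print(units(np.array([.413,.2955,.2194]),[180,0,125.6],[.515,.08,.22],98.8), units(np.array([.515,.08,.22]),[180,0,98.8],[.4885,-.0485,.22],84.4))
p,d=env.read_camera("scene");cv2.imwrite("pics/scene2.png",p[:,:,::-1])
```

```text
[0.41255595 0.29583679 0.2216758 ] [1.79867281e+02 5.01972629e-02 1.25641976e+02] 0.057750725934734966 [ 14.   4. -55. 102.   4.  76.  -6.]
[-5.86 -1.06 -0.01  2.68] [-3.07 -1.15 -0.    1.44]
```

View pics/scene2.png

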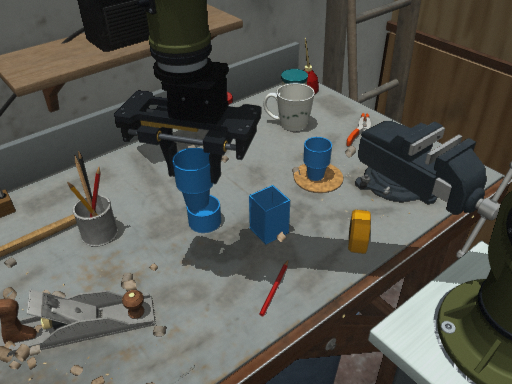

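The round pot is lifted, with its band at about (192,175). The other pots haven't moved. Next I'll carry it to above the mat pot at (317,150).

{"name": "drive_tool", "arguments": {
  "moves": [-0.9,-0.2,0,0.4,48,-2.1,-0.4,0,1.0,48,-3.4,-0.6,0,1.6,48,-4.7,-0.85,0,2.2,48,-5.86,-1.06,0,2.7,48]
}}

```text
time_s: 5.68
tool_pos: [0.5146, 0.0781, 0.2188]
tool_rot: [-180.0, 0.0, 98.4]
force: [-0.6, 0.1, -0.9]
grip_width: 0.0578
grasp_force: 15.8
```

{"name": "drive_tool", "arguments": {
  "moves": [-0.9,-0.3,0,0.4,48,-1.8,-0.7,0,0.8,48,-2.6,-1.0,0,1.2,48,-3.07,-1.15,0,1.4,48,-3.07,-1.15,0,1.4,48]
}}

```text
time_s: 6.3
tool_pos: [0.4872, -0.0492, 0.2188]
tool_rot: [-180.0, -0.0, 84.5]
force: [-0.7, 0.3, -0.6]
grip_width: 0.0578
grasp_force: 15.8
```

```bash
cat > hold.py <<'E'
from h import *
import sys
o=env.get_obs();print(o["tool_pos"],o["tool_rot"],o["grip_width"],o["force"])
T=o["tool_pos"]
for n in("scene","top"):
    p,d=env.read_camera(n);cv2.imwrite(f"pics/{n}{sys.argv[1]}.png",p[:,:,::-1]);W=world(n,d)
    m=(blue(p)>0)&(d>0)&(np.hypot(W[...,0]-T[0],W[...,1]-T[1])<.06)
    np.savez(f"{n}{sys.argv[1]}.npz",p=p,d=d)
    c=cam(n);C=-c[1].T@c[2]
    # horizontal slices: fit circle of known radius to near-surface points (coverage: front side)
    from scipy.optimize import least_squares
    zb=T[2]-.05
    for z0,z1,r in((zb+.048,zb+.083,.0292),(zb+.002,zb+.01,.0188),(.053,.086,.0292)):
        q=m&(W[...,2]>z0)&(W[...,2]<z1);P=W[q]
        if len(P)<25: continue
        f=least_squares(lambda c:np.hypot(P[:,0]-c[0],P[:,1]-c[1])-r,T[:2]+(C[:2]-T[:2])*-.0,loss="soft_l1",f_scale=.002)
        print(n,(z0,z1),len(P),f.x.round(4),"rms",np.sqrt(np.mean(f.fun**2)).round(4))
E
python3 hold.py 3
```

```text
[ 0.48716186 -0.04922917  0.21879162] [-1.79980030e+02 -3.75020721e-03  8.45018743e+01] 0.05777224862411202 [-0.71316784  0.33077148 -0.5555048 ]
scene (np.float64(0.21679162040276456), np.float64(0.2517916204027646)) 616 [ 0.4858 -0.0464] rms 0.0019
scene (np.float64(0.17079162040276458), np.float64(0.17879162040276458)) 52 [ 0.4869 -0.0463] rms 0.0011
scene (0.053, 0.086) 581 [ 0.4884 -0.05  ] rms 0.0019
top (np.float64(0.21679162040276456), np.float64(0.2517916204027646)) 85 [ 0.4873 -0.0452] rms 0.0008
top (np.float64(0.17079162040276458), np.float64(0.17879162040276458)) 34 [ 0.4819 -0.0459] rms 0.0044
top (0.053, 0.086) 72 [ 0.4903 -0.0514] rms 0.001
```

View pics/scene3.png

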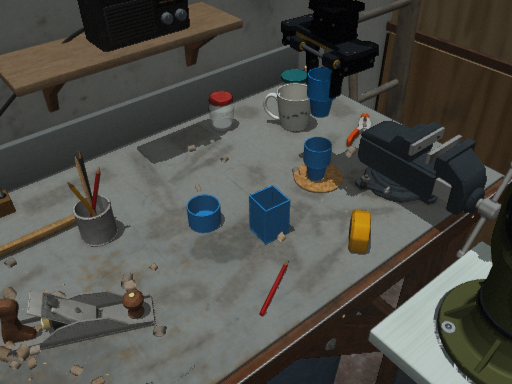

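The pot hangs upright over the mat pot: held at (319,92), mat pot at (317,158). It is about 4 mm off, so I'll correct and lower it close.

{"name": "drive_tool", "arguments": {
  "moves": [-0.09,0.07,0.3,0,48,-0.09,0.07,0.8,0,48,-0.09,0.07,1.3,0,48,-0.09,0.07,1.6,0,48,-0.09,0.07,1.6,0,48]
}}

```text
time_s: 7.02
tool_pos: [0.4893, -0.0516, 0.1538]
tool_rot: [-179.9, -0.0, 84.7]
force: [0.4, -0.5, -1.4]
grip_width: 0.0579
grasp_force: 15.8
```

```bash
python3 hold.py 4
```

```text
[ 0.48926729 -0.05156438  0.15381693] [-1.79875388e+02 -3.19286055e-02  8.46778408e+01] 0.05791218903539635 [ 0.36862049 -0.5126484  -1.36707652]
scene (np.float64(0.15181692949644565), np.float64(0.18681692949644566)) 553 [ 0.4877 -0.0489] rms 0.0019
scene (np.float64(0.10581692949644565), np.float64(0.11381692949644565)) 47 [ 0.489  -0.0484] rms 0.0012
scene (0.053, 0.086) 516 [ 0.4887 -0.0499] rms 0.0019
top (np.float64(0.15181692949644565), np.float64(0.18681692949644566)) 60 [ 0.4897 -0.0493] rms 0.0007
top (np.float64(0.10581692949644565), np.float64(0.11381692949644565)) 30 [ 0.4828 -0.0477] rms 0.0043
top (0.053, 0.086) 49 [ 0.491  -0.0508] rms 0.0007
```

{"name": "drive_tool", "arguments": {
  "moves": [-0.03,0.03,0.3,0,48,-0.03,0.03,0.6,0,48,-0.03,0.03,0.8,0,48,-0.03,0.03,0.95,0,48,-0.03,0.03,1.05,0,48]
}}

```text
time_s: 7.75
tool_pos: [0.4908, -0.0535, 0.1125]
tool_rot: [-180.0, -0.0, 84.6]
force: [-0.0, -0.5, -1.3]
grip_width: 0.0577
grasp_force: 15.8
```

{"name": "drive_tool", "arguments": {
  "moves": [0,0,0.07,0,48,0,0,0.13,0,48,0,0,0.18,0,48,0,0,0.18,0,48,0,0,0.18,0,48]
}}

```text
time_s: 8.38
tool_pos: [0.4911, -0.0535, 0.1058]
tool_rot: [180.0, 0.0, 84.6]
force: [0.4, 0.4, -0.2]
grip_width: 0.0577
grasp_force: 15.8
```

{"name": "drive_tool", "arguments": {
  "moves": [0,0,0.04,0,48,0,0,0.08,0,48,0,0,0.12,0,48,0,0,0.12,0,48]
}}

```text
time_s: 8.88
tool_pos: [0.4911, -0.0535, 0.1014]
tool_rot: [180.0, 0.0, 84.6]
force: [-0.6, 0.3, 3.9]
grip_width: 0.0577
grasp_force: 15.8
```

```bash
python3 hold.py 5; python3 -c "
import cv2
cv2.imwrite('pics/s5.png',cv2.resize(cv2.imread('pics/scene5.png')[50:210,240:440],None,fx=3,fy=3))"
```

```text
[ 0.4911385  -0.05349776  0.10137061] [1.79986120e+02 1.36621930e-02 8.46095004e+01] 0.057686322589625944 [-0.55350366  0.34159852  3.92815155]
scene (np.float64(0.09937060797802304), np.float64(0.13437060797802303)) 503 [ 0.4895 -0.0507] rms 0.0019
scene (np.float64(0.05337060797802304), np.float64(0.06137060797802304)) 83 [ 0.4812 -0.0427] rms 0.0034
scene (0.053, 0.086) 334 [ 0.4898 -0.0508] rms 0.0015
top (np.float64(0.09937060797802304), np.float64(0.13437060797802303)) 49 [ 0.4914 -0.051 ] rms 0.0006
top (np.float64(0.05337060797802304), np.float64(0.06137060797802304)) 25 [ 0.4851 -0.0432] rms 0.0042
top (0.053, 0.086) 76 [ 0.48   -0.0531] rms 0.0052
```

View pics/s5.png

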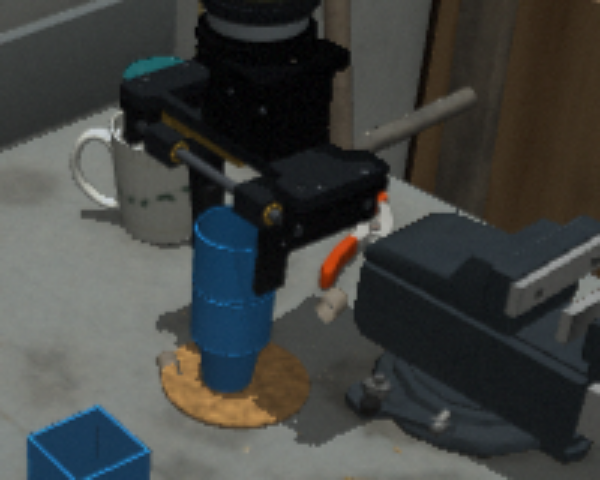

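The two pots are in line and seated (joint line near crop (232,300)), with contact at the expected height. Next I release and retreat.

{"name": "drive_tool", "arguments": {
  "moves": [0,0,0,0,59,0,0,0,0,63,0,0,0,0,70,0,0,0,0,80,0,0,0,0,85],
  "squeeze": 4
}}

```text
time_s: 9.6
tool_pos: [0.491, -0.0535, 0.1009]
tool_rot: [-180.0, 0.0, 84.6]
force: [0.4, 0.0, -0.0]
grip_width: 0.0809
grasp_force: 0.0
```

{"name": "drive_tool", "arguments": {
  "moves": [0,0,-0.2,0,85,0,0,-0.6,0,85,0,0,-1.2,0,85,0,0,-1.9,0,85,0,0,-2.6,0,85]
}}

```text
time_s: 10.22
tool_pos: [0.4913, -0.0534, 0.2072]
tool_rot: [179.9, 0.0, 84.6]
force: [-0.0, -0.0, -0.1]
grip_width: 0.0854
grasp_force: 0.0
```

{"name": "drive_tool", "arguments": {
  "moves": [0.6,0,-0.3,0,85,1.7,0,-0.3,0,85,2.6,0,-0.3,0,85,3,0,-0.3,0,85,3,0,-0.3,0,85]
}}

```text
time_s: 10.85
tool_pos: [0.5024, 0.0664, 0.2175]
tool_rot: [180.0, 0.0, 84.7]
force: [0.5, -0.6, -0.8]
grip_width: 0.085
grasp_force: 0.0
```

Run:
```python
from h import *
for n in("scene","top"):
    p,d=env.read_camera(n);cv2.imwrite(f"pics/{n}6.png",p[:,:,::-1]);rims(n,p,d)
print(env.get_obs()["time_s"],env.get_obs()["tool_pos"])
```

```text
scene [317. 147.] ztop 0.134 depth circ [ 0.4903 -0.0502  0.0308]
scene [269. 213.] ztop 0.085 depth circ [0.4249 0.1385 0.0379]
scene [203. 213.] ztop 0.045 depth circ [0.5255 0.2211 0.0345]
top [217. 167.] ztop 0.046 depth circ [0.5272 0.2203 0.0319]
   ray circ [0.5241 0.2173 0.0343]
   rect ((0.5233864188194275, 0.21800948679447174), (0.0670507401227951, 0.05972544848918915), 32.47810363769531)
top [248. 206.] ztop 0.086 depth circ [0.426  0.1326 0.0334]
   ray circ [0.4243 0.1354 0.0365]
   rect ((0.4240131974220276, 0.13677635788917542), (0.05309580639004707, 0.05789237841963768), 84.92121887207031)
10.95 [0.50233005 0.06417442 0.21698997]
```

View pics/scene6.png

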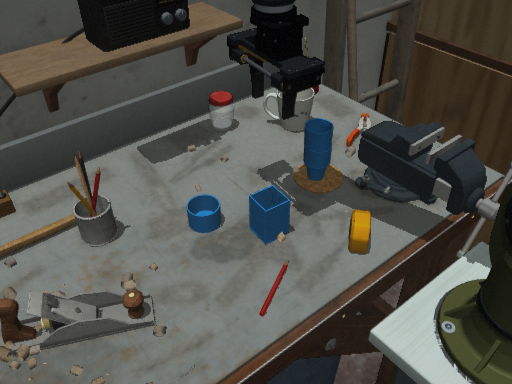

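The round pot is nested upright in the mat pot at (318,150). Its rim is at 0.134 m against 0.135 m expected, and the reject pots are unmoved.

```bash
python3 -c "
from cell import env
print(env.sign_off())"
```

```text
the job is handed in; nothing more can be done
None
```

The round pot is nested upright and fully down in the mat pot, the square and low pots were left where they stood, and the job was handed in at about 11 s.

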